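# Close the clip tin with its double lid, then hold the outer cover up

### The job

The double lid of the round clip tin stands beside it: an inner lid with a small tray (eraser and USB stick inside) and, nested over it, an outer cover with the inner lid's knob sticking up through its collar. Lift both lids together by the inner knob, keep them level, and seat them gently on the open tin without shifting it; let go, then take the cover by its collar and lift it straight off alone, leaving the inner lid seated and the things in its tray where they are. Finish still holding the cover level and still over the tin, its whole underside clear above the knob's tip; leave the mug, stapler and bulldog clip where they stand.

Things in the scene. Friction and masses are not known exactly. Their poses are not given: they have to be found in the camera images.
- tin_mouth (a point): centre of the rim of the open round aluminium tin: 96 mm across outside, wall 4 mm (mouth 88 mm wide), 60 mm tall, about 0.6 kg, loose on the desk. The point is 60 mm above the tin's underside; z is up the tin's axis.
- inner_knob (a point): point on the axis of the inner lid's knob, a plain upright black cylinder 16 mm in diameter: 12 mm below its flat top, 14 mm above the top of the cover's collar while the cover is on, 70 mm above the underside of the inner lid. With the inner lid seated this point stands 60 mm above the tin's rim centre. Lifting the knob carries both lids. z is up.
- inner_lid: round inner lid, about 0.25 kg: a plug 82 mm wide and 10 mm deep with a chamfered foot, under a flange and tray 100 mm wide whose underside comes to rest on the tin's rim; the wall of the tray rises 19 mm above the flange's underside. On the desk it stands on its plug. Origin at the centre of the plug's underside, z up.
- cover_collar (a point): centre of the cover's collar, an upright tube 36 mm wide outside (22 mm bore, 3 mm play round the knob) and 24 mm high on the middle of the cover's flat top. The point is 12 mm above the flat top, 12 mm below the collar's top, 30 mm above the skirt's lower edge; nested, it is 26 mm below the knob's point. Lifting the collar carries the cover alone.
- cover: outer cover, a round aluminium cap 112 mm wide with a flat top and a 15 mm skirt, about 0.15 kg, lying loosely on the wall of the inner lid's tray; nothing catches, it slides freely up off the knob. Origin at the centre of the skirt's lower edge, z up.
- eraser: eraser 20 x 44 x 12 mm lying loose in the tray of the inner lid, under the cover; origin at the centre of its underside
- usb_stick: USB stick 17 x 38 x 9 mm lying loose in the tray of the inner lid, on the other side of the knob; origin at the centre of its underside
- mug: white mug, 92 mm wide without the handle, 95 mm tall, a bystander; origin at the centre of its underside
- bulldog_clip: small black bulldog clip 26 x 32 x 18 mm lying between the tin and the lids, a bystander; origin at the centre of its underside
- stapler: black stapler 144 x 39 x 54 mm, a bystander; origin at the centre of its underside

How it is judged:
On the way, in this order (a step that is already met when the one before it is completed fails the run):
1. both lids, nested, are lifted together off the desk (height (world z) of inner_knob above 0.14 m and z of cover_collar in the frame of inner_knob between -0.03 and -0.022 m and horizontal distance between cover_collar and inner_knob below 0.006 m), for 0.1 s.
2. both lids, nested, are seated on the tin and the knob is let go (z of inner_knob in the frame of tin_mouth between 0.055 and 0.0635 m and horizontal distance between inner_knob and tin_mouth below 0.007 m and angle between inner_knob's own z axis and vertical below 0.06 rad and z of cover_collar in the frame of inner_knob between -0.03 and -0.022 m and horizontal distance between cover_collar and inner_knob below 0.006 m and contact force between the fingers and inner_lid below 0.3 N), for 0.2 s.
At the end, for the whole second after the job is handed in: Fingers alone hold the cover still, level (0.2 rad), within 40 mm of the tin's axis, its point 102 to 350 mm over the rim; the inner lid untouched and seated (within 7 mm of the axis, tilt under 0.06 rad, point 55 to 63.5 mm over the rim), both things in its tray; tin upright, moved under 30 mm (z of inner_knob in the frame of tin_mouth between 0.055 and 0.0635 m and horizontal distance between inner_knob and tin_mouth below 0.007 m and angle between inner_knob's own z axis and vertical below 0.06 rad and contact force between the fingers and inner_lid below 0.3 N and horizontal distance between each of eraser, usb_stick and inner_knob below 0.045 m and z of eraser in the frame of inner_knob between -0.062 and -0.045 m and z of usb_stick in the frame of inner_knob between -0.062 and -0.045 m and z of cover_collar in the frame of tin_mouth between 0.102 and 0.35 m and horizontal distance between cover_collar and tin_mouth below 0.04 m and angle between cover_collar's own z axis and vertical below 0.2 rad and linear speed of cover below 0.02 m/s and contact force between the fingers and cover above 0.5 N and contact force between cover and inner_lid below 0.05 N and contact force between cover and tin below 0.05 N and angle between tin_mouth's own z axis and vertical below 0.05 rad and distance of tin_mouth from where it was at the start of the episode below 0.03 m); the arm keeps its last pose, push and grip.
It fails at once if the cover is raised off the inner lid (by more than 12 mm) while the inner lid is not seated on the tin (z of cover_collar in the frame of inner_knob above -0.014 m and (z of inner_knob in the frame of tin_mouth above 0.066 m or horizontal distance between inner_knob and tin_mouth above 0.009 m or angle between inner_knob's own z axis and vertical above 0.1 rad)).
It fails at once if the inner lid is tipped by more than 0.3 rad (angle between inner_knob's own z axis and vertical above 0.3 rad).
It fails at once if the inner lid is slammed on the tin (over 50 N) (contact force between inner_lid and tin above 50 N).
It fails at once if the tin is shifted by more than 30 mm (distance of tin_mouth from where it was at the start of the episode above 0.03 m).
It fails at once if the mug, stapler or bulldog clip is moved by more than 30 mm (distance of any of mug, stapler, bulldog_clip from where it was at the start of the episode above 0.03 m).
It also fails if it takes over 50 s, if anything falls off the work surface, if the arm or the gripper's body presses on something with over 40 N, if the wrist force passes 120 N, or if a joint passes its speed limit or range.

### The arm

A 7-joint arm with a two-finger parallel gripper is mounted at the origin on a cart in front of the work surface, level with it; the furniture and walls round the work are solid. World frame = base frame: x ahead of the robot, y to its left, z up, the work surface at z = 0. Lengths are in m, angles in rad, forces in N, time in s.
With the tool pointing down it reaches from about 0.4 to 0.875 m from the base axis. Payload 6.5 kg.
Tool frame: the origin (TCP) lies midway between the tips of the shut fingers; the grasp point (between the pads) lies 19 mm behind it; z points along the fingers, y is the line along which they close (so a half turn about z gives the same grasp; the last joint's range is limited). The gripper opens to 88 mm and grips with 3 to 60 N. Pads are 18 mm wide; open, the fingers measure 123 mm over their backs; the gripper's body (75 mm by 187 mm) begins 45 mm behind the grasp point.
Start: joints at [-1.219, 0.536, -0.004, 1.538, 0.003, 1.067, -0.071], TCP at [0.264, 0.594, 0.239] pointing down, gripper open.
Joint ranges: [-2.7, 2.7], [-0.37, 2.16], [-1.27, 1.26], [0.24, 2.4], [-1.31, 4.45], [0.19, 1.91], [-2.76, 2.76]. Speed limits (rad/s): [2.39, 2.39, 3.14, 3.14, 3.14, 3.14, 3.14].

### API

Orientations are given as a unit quaternion [w, x, y, z].
In Python, from rig import manip gives the robot as it stands.
- The arm moves only by the tool carry_out, never from a script. Its argument "series" is a list that holds one entry, the list of rows, each a list of 6 numbers: the shift along the tool's x, y, z in m, then the turn, a rotation vector about the tool's x, y, z in degrees. In form: [[[x, y, z, wx, wy, wz], ...]]. A call has 1 to 5 rows; each row shifts and turns the commanded pose from where the row before left it, along the tool's axes as they then stand; what a row does not reach is not made up. A row lasts 1/12 s, in which the tool goes at most 41.7 mm and 7.16 degrees, less where a joint would pass 70% of its speed; a pose out of reach is approached as far as the arm can. A call is refused whole if a number of a shift passes 0.0417 or a number of a turn 7.16, either way. A call with a gripper value outside its range is refused whole. "fingers" is the closure, from 0 (fully open) to 1 (shut), set as the call begins (left out, the last holds). The fingers move at their own pace and stop on an object; "force" is the grip in N (left out, the last holds). Time passes only in rows, so rows that do not move let the fingers close. It gives the time, the measured TCP pose, the force, the opening and the grip force at its end, in the units of the state.
- manip.read_state(): the state, without advancing time (a new reading comes with each control period).
- manip.grab_frame(name): name is "side" or "top" or "wrist"; returns the picture (400x640x3 uint8, blue, green, red); there is no depth.
- manip.calibration(name): a dict with "fovy" (degrees; the focal length in pixels is half the picture's height over the tangent of half this angle, whatever the lens; pixels are square), "cx", "cy" (the principal point, pixels), "extrinsics" (4x4, takes a point from world to camera coordinates). Camera axes: x right, y up, looking along -z (the intrinsics and any distortion apply to the point x, -y, -z); pixel columns grow to the right and rows downward; lengths in m; the calibration is good to about 2 mm. The wrist camera is an equidistant fisheye: a pixel r from the principal point sees the ray r / f radians off the axis. A picture is of the moment at which its call begins: read the wrist's pose just before it. calibration takes no time and is no camera call; for the wrist camera it gives the pose at the moment of the call.
- manip.sign_off(): hands the job in; it is judged then, once.
The state is a dict: "time": time; "q": joint angles; "qvel": joint speeds; "tau": joint torques, N m; "position": TCP position; "eef_rot": TCP orientation; "force": force on the tool from outside, world axes, zero at the start; "torque": the same for the moment, N m; "finger_gap": finger opening in m; "gripper_force": force on a finger pad.
Only numpy, scipy, OpenCV 4.12 (cv2) and the standard library are available. Lean on these libraries where they do the work, as an engineer would, in place of code of your own. Each camera call takes 0.05 s, during which the arm holds its last target. There are 200 camera calls.

## Working session

There is one attempt and no reset: what is moved stays moved. The work goes in short steps, Python scripts to look and compute and a tool call to move; the robot and the scene stay as the last step left them, time stands still between calls to the robot, and variables do not carry over. Pictures are saved under pics/ and viewed, at most 10 in all, crops included, and the job is handed in when it is done.

Besides the shell and the picture viewer there is one more tool, called as a command line: name --argument value ..., lists and objects as JSON in quotes. carry_out: Moves the arm, as the interface text tells. Its arguments: {"type":"object","properties":{"series":{"type":"array"},"fingers":{"type":"number"},"force":{"type":"number"}},"required":["series"]}

```bash
mkdir -p pics
cat > h.py <<'E'
import numpy as np,cv2
from rig import manip
def cal(n):
    c=manip.calibration(n); E=np.array(c["extrinsics"]); return 200/np.tan(np.radians(c["fovy"])/2),c["cx"],c["cy"],E
def ray(n,u,v,C=None):
    f,cx,cy,E=C or cal(n); x,y=(u-cx),(v-cy)
    if n=="wrist":
        r=np.hypot(x,y); t=r/f; d=np.array([x/r*np.sin(t),-y/r*np.sin(t),-np.cos(t)]) if r>0 else np.array([0,0,-1.])
    else: d=np.array([x/f,-y/f,-1])
    R=E[:3,:3]; d=R.T@d; return -R.T@E[:3,3], d/np.linalg.norm(d)
def atz(n,u,v,z,C=None):
    o,d=ray(n,u,v,C); return o+d*(z-o[2])/d[2]
def proj(n,p,C=None):
    f,cx,cy,E=C or cal(n); q=E[:3,:3]@p+E[:3,3]; x,y,z=q[0],-q[1],-q[2]
    if n=="wrist":
        h=np.hypot(x,y); t=np.arctan2(h,z); return cx+f*t*x/h, cy+f*t*y/h
    return cx+f*x/z, cy+f*y/z
def tri(rs):
    A=np.zeros((3,3));b=np.zeros(3)
    for o,d in rs:
        P=np.eye(3)-np.outer(d,d);A+=P;b+=P@o
    p=np.linalg.solve(A,b); return p,[np.linalg.norm((np.eye(3)-np.outer(d,d))@(p-o)) for o,d in rs]
E
python3 - <<'E'
from h import *
s=manip.read_state(); print(s["position"],s["eef_rot"],s["time"],s["force"])
for n in("side","top","wrist"):
    C=cal(n); print(n,C[:3],(-C[3][:3,:3].T@C[3][:3,3]).round(3),C[3][2,:3].round(2)); print({k:v for k,v in manip.calibration(n).items() if k!="extrinsics"})
    cv2.imwrite(f"pics/{n}0.png",manip.grab_frame(n))
a=cv2.imread("pics/top0.png");
E
```

```text
[0.26350636 0.59353688 0.23786108] [-1.10387578e-04  2.07357792e-01  9.78264812e-01 -8.31283611e-04] 0.0 [0.30362526 0.29837678 0.81997269]
side (np.float64(452.8026474239133), 319.19992109080573, 201.25499623066514) [0.478 0.835 0.448] [-0.12  0.9   0.41]
{'fovy': 47.66147482966842, 'cx': 319.19992109080573, 'cy': 201.25499623066514}
top (np.float64(468.27881707490917), 316.1210759361773, 195.81432938512825) [0.457 0.017 1.085] [-0.11 -0.    0.99]
{'fovy': 46.25426635513627, 'cx': 316.1210759361773, 'cy': 195.81432938512825}
wrist (np.float64(309.70691628693146), 318.9098527016448, 203.01153562411895) [0.201 0.622 0.384] [-0.25  0.11  0.96]
{'fovy': 65.70646984690485, 'cx': 318.9098527016448, 'cy': 203.01153562411895}
```

View pics/top0.png

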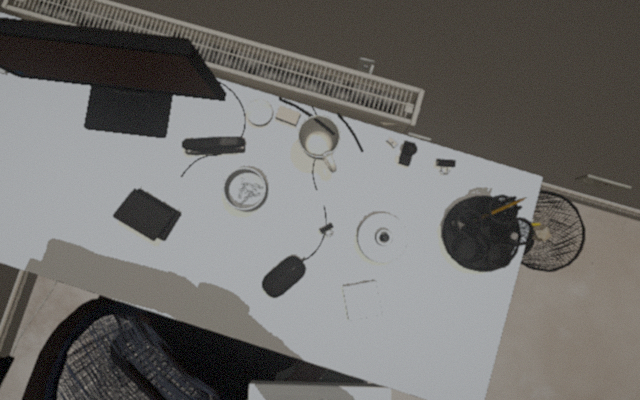

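View pics/side0.png

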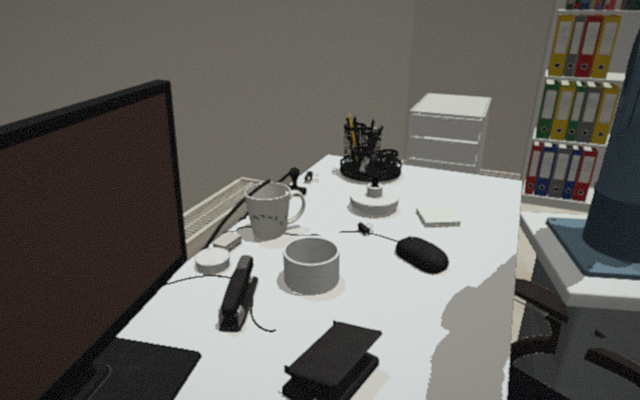

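The top view shows the open tin at (246,188), the nested lids at (381,237) with the knob at (384,237), the clip at (326,229) and the mug at (319,133). In the side view the tin's rim is at (312,250) and the knob at (375,185).

Run:
```python
from h import *
a=cv2.imread("pics/top0.png");b=cv2.imread("pics/side0.png")
def up(i,x,y,w,h,k): return cv2.resize(i[y:y+h,x:x+w],None,fx=k,fy=k,interpolation=cv2.INTER_CUBIC)
c=np.vstack([np.hstack([up(a,215,155,66,50,6),up(a,350,205,66,50,6)]),np.hstack([up(b,279,230,66,50,6),up(b,342,168,66,50,6)])])
cv2.imwrite("pics/c1.png",c); print(c.shape)
print(atz("top",246,188,.06),atz("side",312,250,.06),atz("top",384,237,.09),atz("side",375,183,.09),atz("top",319,133,.09),atz("top",326,229,.01),atz("top",480,232,.1))
```

```text
(600, 792, 3)
[0.58245984 0.17576165 0.06      ] [0.57874091 0.17922127 0.06      ] [ 0.48188204 -0.12529841  0.09      ] [ 0.4794694  -0.06363351  0.09      ] [0.70300814 0.01789677 0.09      ] [ 0.49872469 -0.00374144  0.01      ] [ 0.49729128 -0.32502297  0.1       ]
```

View pics/c1.png

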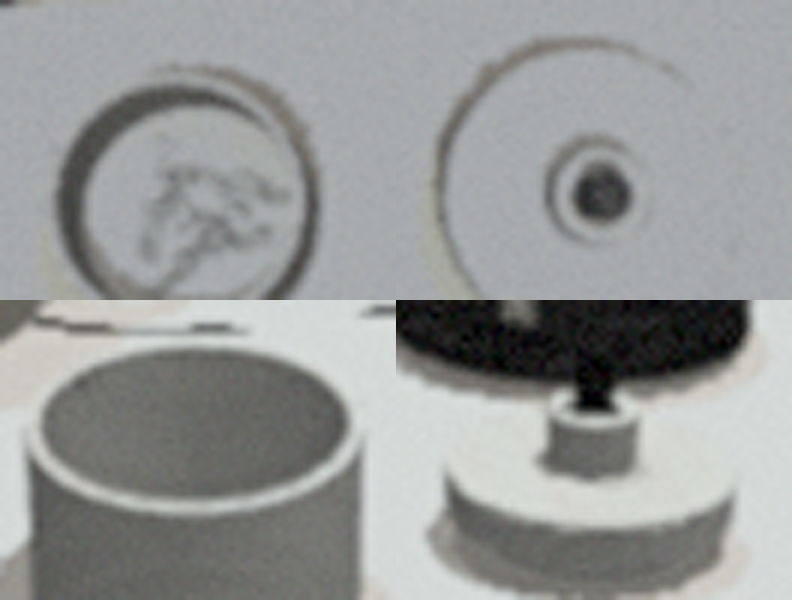

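The crops show the collar top at side (374.8,185.8), the knob top at top-camera (384.3,237.2), and the side view's tin rim centre at (311.5,251.2).

Run:
```python
from h import *
from scipy.spatial.transform import Rotation as R
print("tin",tri([ray("top",246.3,188),ray("side",311.5,251)]))
print(atz("top",246.3,188,.06),atz("side",311.5,251,.06))
print("collar",atz("side",374.8,185.8,.056),"knob",atz("top",384.3,237.2,.082))
print(tri([ray("top",384.3,237.2),ray("side",374.8,185.8)]))
s=manip.read_state();q=s["eef_rot"];print(R.from_quat([q[1],q[2],q[3],q[0]]).as_matrix().round(3))
E=cal("wrist")[3];print(E.round(3))
```

```text
tin (array([0.58157167, 0.17559187, 0.05595198]), [np.float64(0.0013952779934647875), np.float64(0.001395277993464792)])
[0.58247693 0.17510007 0.06      ] [0.57908993 0.18260322 0.06      ]
collar [ 0.47971143 -0.13162814  0.056     ] knob [ 0.48167527 -0.127088    0.082     ]
(array([ 0.48100994, -0.13075498,  0.0563928 ]), [np.float64(0.0013006089415002575), np.float64(0.0013006089415002595)])
[[-0.914  0.406 -0.   ]
 [ 0.406  0.914 -0.001]
 [-0.    -0.001 -1.   ]]
[[ 0.405  0.914 -0.001 -0.65 ]
 [-0.881  0.39  -0.269  0.038]
 [-0.246  0.11   0.963 -0.389]
 [ 0.     0.     0.     1.   ]]
```

View pics/wrist0.png

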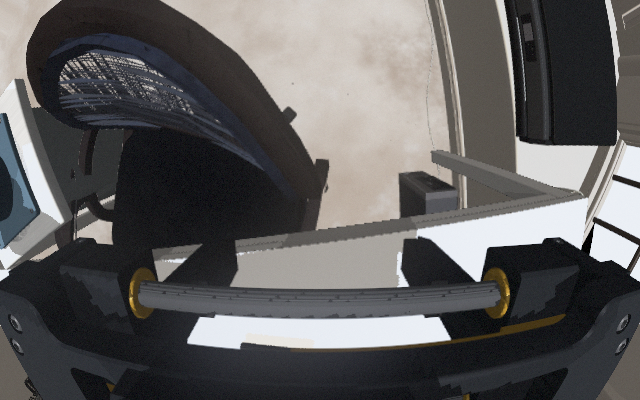

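carry_out --series '[[[-0.035, -0.0194, 0, 0, 0, 0], [-0.035, -0.0194, 0, 0, 0, 0], [-0.035, -0.0194, 0, 0, 0, 0], [-0.035, -0.0194, 0, 0, 0, 0], [-0.035, -0.0194, 0, 0, 0, 0]]]' --fingers 0 --force 20

```text
time: 0.57
position: [0.3851, 0.4327, 0.2386]
eef_rot: [-0.0, 0.207, 0.978, -0.0]
force: [1.1, -0.1, 0.4]
finger_gap: 0.0882
gripper_force: 0.0
```

carry_out --series '[[[-0.035, -0.0194, 0, 0, 0, 0], [-0.035, -0.0194, 0, 0, 0, 0], [-0.035, -0.0194, 0, 0, 0, 0], [-0.035, -0.0194, 0, 0, 0, 0], [-0.035, -0.0194, 0, 0, 0, 0]]]'

```text
time: 0.98
position: [0.5057, 0.273, 0.2387]
eef_rot: [-0.0, 0.207, 0.978, -0.0]
force: [0.6, 0.1, -1.1]
finger_gap: 0.0881
gripper_force: 0.0
```

carry_out --series '[[[-0.035, -0.0194, 0, 0, 0, 0], [-0.035, -0.0194, 0, 0, 0, 0], [-0.035, -0.0194, 0, 0, 0, 0], [0, 0, 0, 0, 0, 0], [0, 0, 0, 0, 0, 0]]]'

```text
time: 1.4
position: [0.5785, 0.1758, 0.2384]
eef_rot: [0.0, 0.21, 0.978, -0.001]
force: [-0.8, 1.0, 0.0]
finger_gap: 0.0881
gripper_force: 0.0
```

```bash
cat >> h.py <<'E'
import pickle
def snap(name):
    s=manip.read_state();C=cal("wrist");i=manip.grab_frame("wrist");cv2.imwrite(f"pics/{name}.png",i);pickle.dump((s,C),open(f"pics/{name}.pkl","wb"));return s,C,i
E
python3 - <<'E'
from h import *
snap("w1")
E
```

carry_out --series '[[[-0.035, 0, 0, 0, 0, 0], [-0.035, 0, 0, 0, 0, 0], [0, 0, 0, 0, 0, 0], [0, 0, 0, 0, 0, 0]]]'

```text
time: 1.78
position: [0.6414, 0.1513, 0.2381]
eef_rot: [-0.0, 0.207, 0.978, -0.0]
force: [-0.8, 0.2, -0.2]
finger_gap: 0.0882
gripper_force: 0.0
```

Run:
```python
from h import *
snap("w2")
a=cv2.imread("pics/w1.png");b=cv2.imread("pics/w2.png")
C=[pickle.load(open(f"pics/w{k}.pkl","rb"))[1] for k in(1,2)]
ps=[proj("wrist",np.array([.581,.177,.06]),c) for c in C];print(ps)
o=[]
for i,p in zip((a,b),ps):
    x,y=int(p[0])-66,max(0,int(p[1])-75);print(x,y);o.append(cv2.resize(i[y:y+150,x:x+132],None,fx=3,fy=3,interpolation=cv2.INTER_CUBIC))
cv2.imwrite("pics/c2.png",np.hstack(o))
```

```text
[(np.float64(320.6864510386306), np.float64(184.9547211403338)), (np.float64(317.6357019596325), np.float64(121.78783852819527))]
254 109
251 46
```

View pics/c2.png

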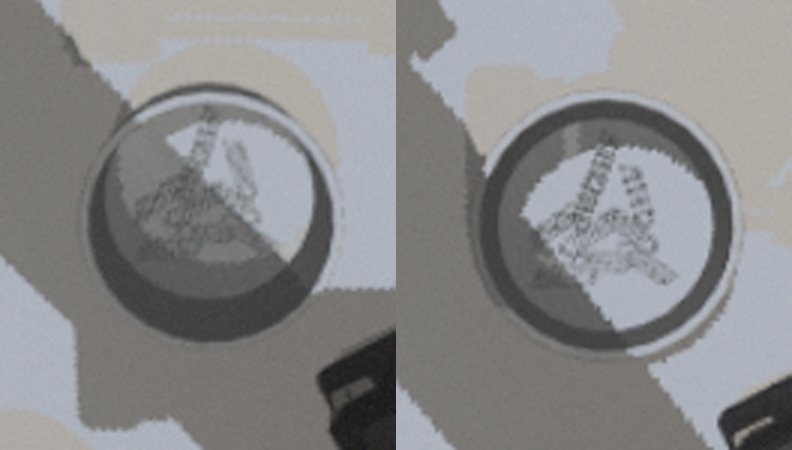

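Both crops show the tin's mouth: inner edge centred at (211,219) in the left crop and (607,225) in the right. I'll fit the circle, then move on to the lids.

```bash
cat >> h.py <<'E'
from scipy.optimize import least_squares
def fitcirc(data,r,p0):
    # data: (C,[(u,v)...]); residual = distance of ray-plane hit from circle
    def f(p): return [np.linalg.norm(atz("wrist",u,v,p[2],C)[:2]-p[:2])-r for C,P in data for u,v in P]
    s=least_squares(f,p0);return s.x,np.abs(s.fun).max()
E
python3 - <<'E'
from h import *
C=[pickle.load(open(f"pics/w{k}.pkl","rb"))[1] for k in(1,2)]
P1=[(254+a/3,109+b/3) for a,b in[(88,217),(334,217),(211,97),(211,342)]]
P2=[(251+(a-396)/3,46+b/3) for a,b in[(480,225),(735,225),(607,98),(607,352)]]
print(fitcirc([(C[0],P1),(C[1],P2)],.044,[.58,.177,.06]))
for r in (.044,):
  for c,P in((C[0],P1),(C[1],P2)): print(fitcirc([(c,P)],r,[.58,.177,.06]))
print(tri([ray("wrist",324.5,182,C[0]),ray("wrist",321.5,121,C[1])]))
print(manip.read_state()["position"])
E
```

```text
(array([0.58124194, 0.18127008, 0.06202565]), np.float64(0.0014242221399671517))
(array([0.58013197, 0.18168877, 0.0643356 ]), np.float64(0.0004113915501830559))
(array([0.58189296, 0.18100501, 0.06346419]), np.float64(0.0001750390320671008))
(array([0.58201877, 0.18113819, 0.04814366]), [np.float64(9.444385515147981e-05), np.float64(9.444385515155913e-05)])
[0.64039218 0.15240191 0.23815665]
```

carry_out --series '[[[-0.0024, -0.0402, 0, 0, 0, 0], [-0.0024, -0.0402, 0, 0, 0, 0], [-0.0024, -0.0402, 0, 0, 0, 0], [-0.0024, -0.0402, 0, 0, 0, 0], [-0.0024, -0.0402, 0, 0, 0, 0]]]'

```text
time: 2.25
position: [0.5689, -0.0369, 0.2389]
eef_rot: [-0.0, 0.205, 0.979, 0.001]
force: [0.5, -1.3, 0.2]
finger_gap: 0.0882
gripper_force: 0.0
```

carry_out --series '[[[-0.0024, -0.0402, 0, 0, 0, 0], [-0.0024, -0.0402, 0, 0, 0, 0], [-0.0024, -0.0402, 0, 0, 0, 0], [0, 0, 0, 0, 0, 0], [0, 0, 0, 0, 0, 0]]]'

```text
time: 2.67
position: [0.5271, -0.1515, 0.239]
eef_rot: [-0.0, 0.208, 0.978, 0.0]
force: [0.2, 1.0, -0.4]
finger_gap: 0.0878
gripper_force: 0.0
```

Run:
```python
from h import *
snap("w3")
```

carry_out --series '[[[0.025, 0, 0, 0, 0, 0], [0.025, 0, 0, 0, 0, 0], [0, 0, 0, 0, 0, 0], [0, 0, 0, 0, 0, 0]]]'

```text
time: 3.05
position: [0.4827, -0.1278, 0.2389]
eef_rot: [-0.0, 0.205, 0.979, 0.001]
force: [1.0, -1.0, 0.5]
finger_gap: 0.088
gripper_force: 0.0
```

Run:
```python
from h import *
snap("w4")
C=[pickle.load(open(f"pics/w{k}.pkl","rb"))[1] for k in(3,4)]
o=[]
for k in(3,4):
    i=cv2.imread(f"pics/w{k}.png");c=C[k-3]
    p=proj("wrist",np.array([.481,-.129,.05]),c);print(p)
    x,y=int(p[0])-66,max(0,int(p[1])-75);print(x,y);o.append(cv2.resize(i[y:y+150,x:x+132],None,fx=3,fy=3,interpolation=cv2.INTER_CUBIC))
cv2.imwrite("pics/c3.png",np.hstack(o)); print(manip.read_state()["position"])
```

```text
(np.float64(320.1447411865675), np.float64(134.96206626661763))
254 59
(np.float64(316.70236356138923), np.float64(180.52990028803578))
250 105
[ 0.48357776 -0.12862392  0.2390652 ]
```

View pics/c3.png

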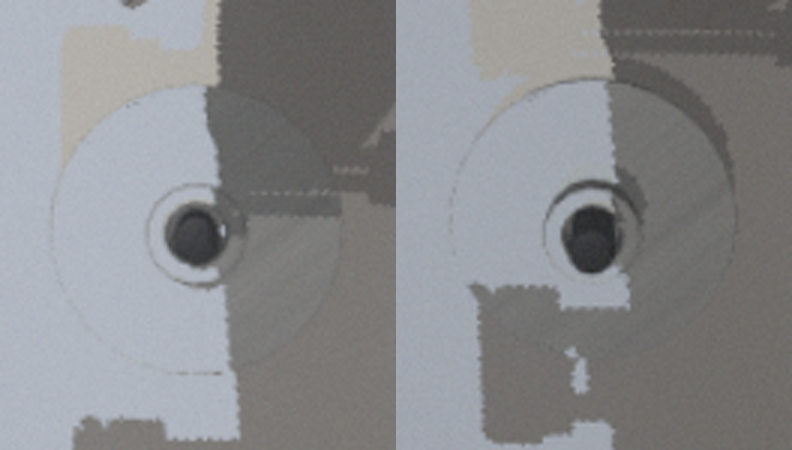

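Left crop: knob top (194,238), collar top (196.5,235), cover edge centre (196,229.5). Right crop: knob top (592,252), collar (592,237), cover (593.5,219).

Run:
```python
from h import *
C=[pickle.load(open(f"pics/w{k}.pkl","rb"))[1] for k in(3,4)]
o=[(254,59),(250-132,105)]
for n,z,a,b in(("knob",.082,(194,238),(592,252)),("collar",.056,(196.5,235),(592,237)),("cover",.032,(196,229.5),(593.5,219))):
    P=[(o[k][0]+p[0]/3,o[k][1]+p[1]/3) for k,p in enumerate((a,b))]
    print(n,[atz("wrist",*P[k],z,C[k]).round(4) for k in(0,1)],tri([ray("wrist",*P[k],C[k]) for k in(0,1)]))
C=[pickle.load(open(f"pics/w{k}.pkl","rb"))[1] for k in(1,2)]
print([atz("wrist",u,v,.06,c).round(4) for u,v,c in((324.4,182,C[0]),(321.4,121,C[1]))])
```

```text
knob [array([ 0.4818, -0.1311,  0.082 ]), array([ 0.4825, -0.131 ,  0.082 ])] (array([ 0.48174209, -0.13083546,  0.08537154]), [np.float64(0.00021241349126524916), np.float64(0.00021241349126522829)])
collar [array([ 0.4827, -0.1305,  0.056 ]), array([ 0.4828, -0.1314,  0.056 ])] (array([ 0.48239284, -0.13078734,  0.05913109]), [np.float64(0.0003494637458874841), np.float64(0.0003494637458874627)])
cover [array([ 0.4821, -0.1304,  0.032 ]), array([ 0.4811, -0.1303,  0.032 ])] (array([ 0.4823344 , -0.13067505,  0.02561402]), [np.float64(0.00016245976531043807), np.float64(0.0001624597653103969)])
[array([0.5797, 0.182 , 0.06  ]), array([0.5818, 0.1809, 0.06  ])]
```

carry_out --series '[[[0.0004, -0.0026, 0.03, 0, 0, 0], [0, 0, 0.03, 0, 0, 0], [0, 0, 0.03, 0, 0, 0], [0, 0, 0.03, 0, 0, 0], [0, 0, 0.02, 0, 0, 0]]]'

```text
time: 3.52
position: [0.4816, -0.132, 0.0962]
eef_rot: [-0.001, 0.206, 0.978, 0.0]
force: [-0.4, 0.8, 1.2]
finger_gap: 0.088
gripper_force: 0.0
```

carry_out --series '[[[0, 0, 0.014, 0, 0, 0], [0, 0, 0.014, 0, 0, 0], [0, 0, 0.01, 0, 0, 0], [0, 0, 0, 0, 0, 0], [0, 0, 0, 0, 0, 0]]]'

```text
time: 3.93
position: [0.4817, -0.1327, 0.0605]
eef_rot: [-0.0, 0.207, 0.978, 0.0]
force: [-0.1, 0.3, 0.1]
finger_gap: 0.0882
gripper_force: 0.0
```

Run:
```python
from h import *
print(manip.read_state()["position"])
snap("w5");cv2.imwrite("pics/side1.png",manip.grab_frame("side"))
a=cv2.imread("pics/w5.png");b=cv2.imread("pics/side1.png")
cv2.imwrite("pics/c4.png",np.hstack([cv2.resize(a[100:400,120:520],(400,300)),cv2.resize(b[150:225,325:425],(400,300),interpolation=cv2.INTER_CUBIC)]))
print(manip.read_state()["position"])
```

```text
[ 0.48173773 -0.13273584  0.06050388]
[ 0.48217762 -0.13310129  0.06142158]
```

View pics/c4.png

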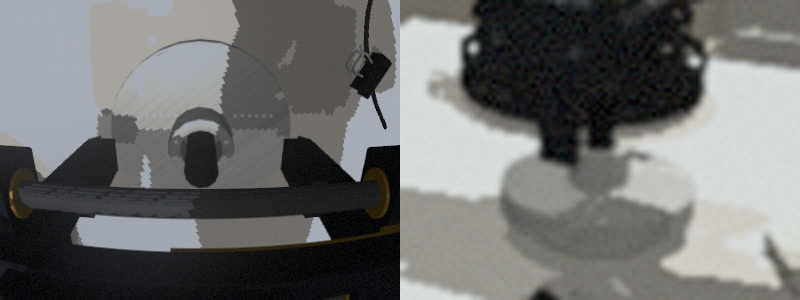

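The wrist view shows the knob (about column 202) midway between the fingers (117 and 283), with the tips above the cover. Closing.

carry_out --series '[[[0, 0, 0, 0, 0, 0], [0, 0, 0, 0, 0, 0], [0, 0, 0, 0, 0, 0], [0, 0, 0, 0, 0, 0], [0, 0, 0, 0, 0, 0]]]' --fingers 1 --force 30

```text
time: 4.45
position: [0.4813, -0.1331, 0.061]
eef_rot: [0.0, 0.207, 0.978, 0.0]
force: [0.5, 0.6, 0.3]
finger_gap: 0.0571
gripper_force: 0.0
```

carry_out --series '[[[0, 0, 0, 0, 0, 0], [0, 0, 0, 0, 0, 0], [0, 0, 0, 0, 0, 0], [0, 0, 0, 0, 0, 0], [0, 0, 0, 0, 0, 0]]]'

```text
time: 4.87
position: [0.4812, -0.1331, 0.0607]
eef_rot: [-0.0, 0.207, 0.978, -0.0]
force: [-0.4, 0.8, -0.1]
finger_gap: 0.0236
gripper_force: 0.0
```

carry_out --series '[[[0, 0, -0.003, 0, 0, 0], [0, 0, -0.006, 0, 0, 0], [0, 0, -0.006, 0, 0, 0], [0, 0, 0, 0, 0, 0], [0, 0, 0, 0, 0, 0]]]'

```text
time: 5.28
position: [0.4815, -0.1332, 0.0762]
eef_rot: [0.0, 0.207, 0.978, 0.0]
force: [-0.7, 0.3, -4.1]
finger_gap: 0.015
gripper_force: 29.9
```

carry_out --series '[[[0, 0, -0.008, 0, 0, 0], [0, 0, -0.015, 0, 0, 0], [0, 0, -0.02, 0, 0, 0], [0, 0, -0.02, 0, 0, 0], [0, 0, -0.02, 0, 0, 0]]]'

```text
time: 5.7
position: [0.4807, -0.1331, 0.1598]
eef_rot: [-0.0, 0.207, 0.978, -0.0]
force: [-0.1, 0.3, -3.6]
finger_gap: 0.0149
gripper_force: 29.9
```

carry_out --series '[[[0, 0, -0.015, 0, 0, 0], [0, 0, -0.01, 0, 0, 0], [0, 0, -0.005, 0, 0, 0], [0, 0, 0, 0, 0, 0], [0, 0, 0, 0, 0, 0]]]'

```text
time: 6.12
position: [0.4808, -0.1329, 0.1883]
eef_rot: [-0.0, 0.207, 0.978, 0.0]
force: [-0.2, -0.5, -3.7]
finger_gap: 0.015
gripper_force: 29.9
```

Run:
```python
from h import *
s=manip.read_state();print(s["position"],s["torque"],s["force"])
snap("w6");cv2.imwrite("pics/side2.png",manip.grab_frame("side"))
a=cv2.imread("pics/w6.png");b=cv2.imread("pics/side2.png")
p=proj("side",np.array([s["position"][0],s["position"][1],s["position"][2]]));x,y=int(p[0])-50,int(p[1])-35;print(p,x,y)
cv2.imwrite("pics/c5.png",np.hstack([cv2.resize(a[100:400,120:520],(400,300)),cv2.resize(b[y:y+75,x:x+100],(400,300),interpolation=cv2.INTER_CUBIC)]))
```

```text
[ 0.48080769 -0.13293125  0.18825905] [-0.04098255 -0.01781415  0.04305907] [-0.24643142 -0.48546447 -3.7100177 ]
(np.float64(377.2020140053239), np.float64(129.07400860037774)) 327 94
```

View pics/c5.png

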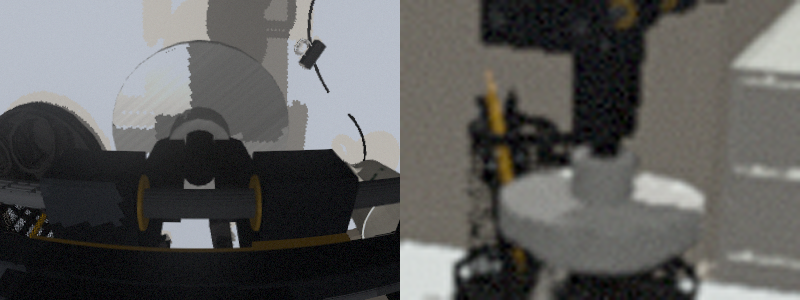

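The lids hang level and centred between the fingers, with the cover's edge at the same wrist pixels as before. Moving to above the tin.

carry_out --series '[[[0.0009, 0.008, 0, 0, 0, 0], [0.0018, 0.016, 0, 0, 0, 0], [0.0026, 0.023, 0, 0, 0, 0], [0.0031, 0.028, 0, 0, 0, 0], [0.0031, 0.028, 0, 0, 0, 0]]]'

```text
time: 6.63
position: [0.5124, -0.0329, 0.1881]
eef_rot: [-0.001, 0.208, 0.978, -0.0]
force: [0.4, 0.0, -4.0]
finger_gap: 0.0148
gripper_force: 29.9
```

carry_out --series '[[[0.0031, 0.028, 0, 0, 0, 0], [0.0031, 0.028, 0, 0, 0, 0], [0.0031, 0.028, 0, 0, 0, 0], [0.0031, 0.028, 0, 0, 0, 0], [0.0031, 0.028, 0, 0, 0, 0]]]'

```text
time: 7.05
position: [0.5548, 0.1021, 0.1879]
eef_rot: [-0.001, 0.207, 0.978, -0.0]
force: [0.1, -0.3, -4.4]
finger_gap: 0.0148
gripper_force: 29.9
```

carry_out --series '[[[0.0031, 0.028, 0, 0, 0, 0], [0.0025, 0.022, 0, 0, 0, 0], [0.0018, 0.016, 0, 0, 0, 0], [0.0011, 0.01, 0, 0, 0, 0], [0.0007, 0.0064, 0, 0, 0, 0]]]'

```text
time: 7.47
position: [0.5799, 0.1802, 0.1881]
eef_rot: [-0.0, 0.207, 0.978, -0.0]
force: [0.0, 0.7, -4.0]
finger_gap: 0.0152
gripper_force: 29.9
```

carry_out --series '[[[0, 0, 0.01, 0, 0, 0], [0, 0, 0.01, 0, 0, 0], [0, 0, 0.01, 0, 0, 0], [0, 0, 0.008, 0, 0, 0], [0, 0, 0, 0, 0, 0]]]'

```text
time: 7.88
position: [0.5785, 0.1773, 0.1481]
eef_rot: [-0.002, 0.208, 0.978, -0.001]
force: [-0.9, 0.1, -3.2]
finger_gap: 0.015
gripper_force: 29.9
```

Run:
```python
from h import *
s=manip.read_state();print(s["position"],s["force"],s["eef_rot"])
b=manip.grab_frame("side");t=manip.grab_frame("top")
cv2.imwrite("pics/c6.png",np.hstack([cv2.resize(b[170:310,260:360],(400,560),interpolation=cv2.INTER_CUBIC),cv2.resize(t[130:270,200:300],(400,560),interpolation=cv2.INTER_CUBIC)]))
s=manip.read_state();print(s["position"])
```

```text
[0.57846583 0.17730832 0.14808701] [-0.85176839  0.07911411 -3.16266052] [-0.00180889  0.20803254  0.97811918 -0.00143159]
[0.57982157 0.17825131 0.15015644]
```

View pics/c6.png

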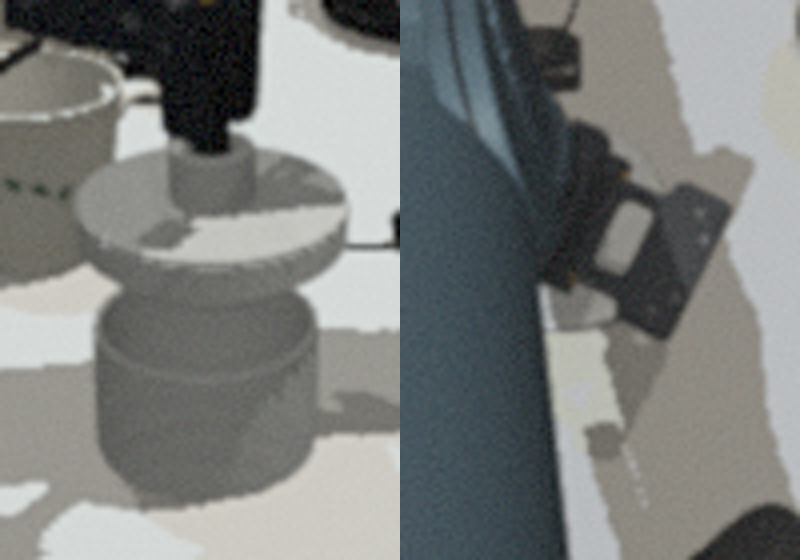

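Side crop: cover centre at x=212, tin at x=207. I'll check how much of that is perspective.

Run:
```python
from h import *
C=cal("side");print(C[3][:3,:3].round(3))
for p in((.580,.179,.06),(.580,.179,.115),(.580,.179,.03),(.582,.179,.115),(.58,.181,.115)): print(p,np.round(proj("side",np.array(p)),2))
for k,z in(("cover",.118),("collar",.145)): print(k)
print((260+212/4,260+207/4))
s=manip.read_state();print(s["position"])
```

```text
[[-0.991 -0.132 -0.003]
 [ 0.052 -0.407  0.912]
 [-0.122  0.904  0.41 ]]
(0.58, 0.179, 0.06) [311.28 249.89]
(0.58, 0.179, 0.115) [310.95 220.75]
(0.58, 0.179, 0.03) [311.46 265.06]
(0.582, 0.179, 0.115) [309.74 220.69]
(0.58, 0.181, 0.115) [310.77 221.3 ]
cover
collar
(313.0, 311.75)
[0.57982157 0.17825131 0.15015644]
```

carry_out --series '[[[-0.0016, 0.0007, 0.006, 0, 0, 0], [0, 0, 0.006, 0, 0, 0], [0, 0, 0.006, 0, 0, 0], [0, 0, 0.004, 0, 0, 0], [0, 0, 0, 0, 0, 0]]]'

```text
time: 8.4
position: [0.5811, 0.1788, 0.1275]
eef_rot: [-0.001, 0.207, 0.978, -0.001]
force: [-0.3, 0.5, -3.7]
finger_gap: 0.015
gripper_force: 29.9
```

carry_out --series '[[[0, 0, 0.002, 0, 0, 0], [0, 0, 0.002, 0, 0, 0], [0, 0, 0.0015, 0, 0, 0], [0, 0, 0, 0, 0, 0]]]'

```text
time: 8.73
position: [0.5818, 0.179, 0.123]
eef_rot: [-0.0, 0.207, 0.978, -0.0]
force: [-0.5, 0.6, -4.1]
finger_gap: 0.0149
gripper_force: 29.9
```

carry_out --series '[[[0, 0, 0.0015, 0, 0, 0], [0, 0, 0.0015, 0, 0, 0], [0, 0, 0, 0, 0, 0]]]'

```text
time: 8.98
position: [0.5817, 0.179, 0.12]
eef_rot: [-0.0, 0.207, 0.978, -0.0]
force: [-0.4, -0.6, -3.3]
finger_gap: 0.015
gripper_force: 29.9
```

carry_out --series '[[[0, 0, 0.0015, 0, 0, 0], [0, 0, 0.0015, 0, 0, 0], [0, 0, 0, 0, 0, 0]]]'

```text
time: 9.23
position: [0.5817, 0.1789, 0.1169]
eef_rot: [-0.0, 0.207, 0.978, -0.0]
force: [-0.5, 0.1, -2.7]
finger_gap: 0.0152
gripper_force: 29.9
```

carry_out --series '[[[0, 0, 0.0015, 0, 0, 0], [0, 0, 0, 0, 0, 0], [0, 0, 0, 0, 0, 0]]]'

```text
time: 9.48
position: [0.5818, 0.179, 0.1156]
eef_rot: [-0.0, 0.207, 0.978, -0.0]
force: [-0.2, 0.5, -3.2]
finger_gap: 0.0154
gripper_force: 29.9
```

carry_out --series '[[[0, 0, 0.001, 0, 0, 0], [0, 0, 0, 0, 0, 0], [0, 0, 0, 0, 0, 0]]]'

```text
time: 9.73
position: [0.5819, 0.179, 0.1147]
eef_rot: [-0.0, 0.207, 0.978, -0.0]
force: [-0.4, 0.3, -3.4]
finger_gap: 0.0152
gripper_force: 29.9
```

carry_out --series '[[[0, 0, 0.001, 0, 0, 0], [0, 0, 0.001, 0, 0, 0], [0, 0, 0, 0, 0, 0]]]'

```text
time: 9.98
position: [0.5825, 0.1796, 0.1133]
eef_rot: [0.001, 0.207, 0.978, 0.001]
force: [0.1, 1.4, 1.4]
finger_gap: 0.0152
gripper_force: 30.0
```

carry_out --series '[[[0, 0, 0.001, 0, 0, 0], [0, 0, 0, 0, 0, 0], [0, 0, 0, 0, 0, 0]]]'

```text
time: 10.23
position: [0.5826, 0.1797, 0.1132]
eef_rot: [0.001, 0.207, 0.978, 0.001]
force: [-2.4, 1.1, 9.1]
finger_gap: 0.0149
gripper_force: 30.0
```

Firm contact at the expected seated height, so I'll relieve the push and let go.

carry_out --series '[[[0, 0, -0.001, 0, 0, 0], [0, 0, 0, 0, 0, 0], [0, 0, 0, 0, 0, 0]]]'

```text
time: 10.48
position: [0.5825, 0.1796, 0.1133]
eef_rot: [0.001, 0.207, 0.978, 0.001]
force: [1.1, 1.5, 4.4]
finger_gap: 0.0151
gripper_force: 30.0
```

carry_out --series '[[[0, 0, 0, 0, 0, 0], [0, 0, 0, 0, 0, 0], [0, 0, 0, 0, 0, 0], [0, 0, 0, 0, 0, 0], [0, 0, 0, 0, 0, 0]]]' --fingers 0

```text
time: 10.9
position: [0.5817, 0.1787, 0.1125]
eef_rot: [-0.0, 0.207, 0.978, -0.0]
force: [-0.1, 1.1, -0.1]
finger_gap: 0.0466
gripper_force: 0.0
```

carry_out --series '[[[0, 0, 0, 0, 0, 0], [0, 0, 0, 0, 0, 0], [0, 0, 0, 0, 0, 0], [0, 0, 0, 0, 0, 0], [0, 0, 0, 0, 0, 0]]]'

```text
time: 11.32
position: [0.5819, 0.179, 0.1127]
eef_rot: [0.0, 0.207, 0.978, -0.0]
force: [0.6, -0.8, 0.2]
finger_gap: 0.0795
gripper_force: 0.0
```

Run:
```python
from h import *
s=manip.read_state();print(s["position"],s["finger_gap"])
_,_,a=snap("w7");b=manip.grab_frame("side")
cv2.imwrite("pics/c7.png",np.hstack([cv2.resize(b[170:310,260:360],(400,560),interpolation=cv2.INTER_CUBIC),cv2.copyMakeBorder(a[100:400,120:520],0,260,0,0,0)]))
```

```text
[0.58189438 0.17898822 0.11272276] 0.0794705286911349
```

View pics/c7.png

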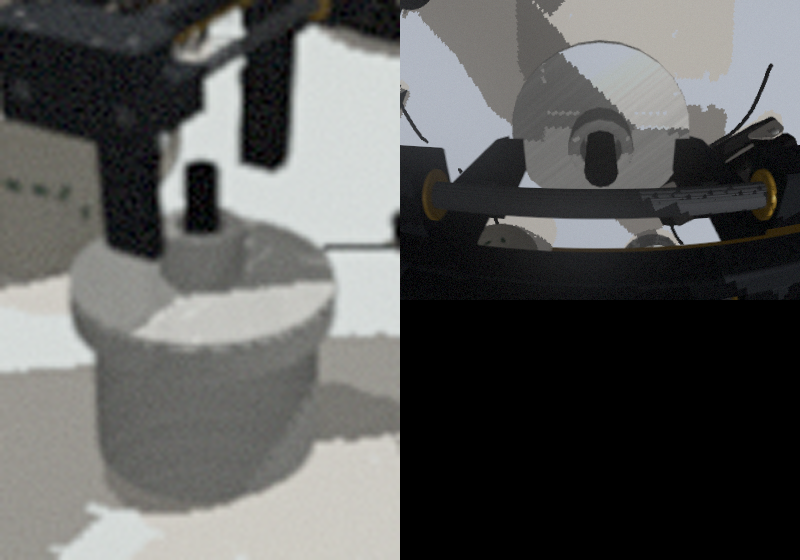

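The lids sit level on the tin and the knob (column 601) is centred between the open fingers (525 and 676). Next I'll lower to the collar.

carry_out --series '[[[0, 0, 0.007, 0, 0, 0], [0, 0, 0.007, 0, 0, 0], [0, 0, 0.007, 0, 0, 0], [0, 0, 0.005, 0, 0, 0], [0, 0, 0, 0, 0, 0]]]'

```text
time: 11.83
position: [0.5808, 0.1787, 0.085]
eef_rot: [-0.001, 0.207, 0.978, -0.001]
force: [-0.7, -0.5, 0.3]
finger_gap: 0.0882
gripper_force: 0.0
```

carry_out --series '[[[0, 0, 0, 0, 0, 0], [0, 0, 0, 0, 0, 0], [0, 0, 0, 0, 0, 0], [0, 0, 0, 0, 0, 0], [0, 0, 0, 0, 0, 0]]]' --fingers 1 --force 20

```text
time: 12.25
position: [0.5821, 0.1791, 0.087]
eef_rot: [0.0, 0.207, 0.978, 0.0]
force: [-1.2, -0.3, -0.6]
finger_gap: 0.057
gripper_force: 0.0
```

carry_out --series '[[[0, 0, 0, 0, 0, 0], [0, 0, 0, 0, 0, 0], [0, 0, 0, 0, 0, 0], [0, 0, 0, 0, 0, 0], [0, 0, 0, 0, 0, 0]]]'

```text
time: 12.67
position: [0.5819, 0.1791, 0.0868]
eef_rot: [0.0, 0.207, 0.978, 0.0]
force: [0.3, 0.0, 0.3]
finger_gap: 0.0347
gripper_force: 20.0
```

carry_out --series '[[[0, 0, -0.002, 0, 0, 0], [0, 0, -0.003, 0, 0, 0], [0, 0, -0.003, 0, 0, 0], [0, 0, 0, 0, 0, 0], [0, 0, 0, 0, 0, 0]]]'

```text
time: 13.08
position: [0.5821, 0.179, 0.095]
eef_rot: [0.0, 0.207, 0.978, 0.0]
force: [0.7, -0.4, -0.4]
finger_gap: 0.035
gripper_force: 20.0
```

carry_out --series '[[[0, 0, -0.005, 0, 0, 0], [0, 0, -0.008, 0, 0, 0], [0, 0, -0.01, 0, 0, 0], [0, 0, -0.012, 0, 0, 0], [0, 0, -0.012, 0, 0, 0]]]'

```text
time: 13.5
position: [0.5822, 0.179, 0.1433]
eef_rot: [0.0, 0.207, 0.978, 0.0]
force: [0.6, -0.3, -1.2]
finger_gap: 0.035
gripper_force: 20.0
```

carry_out --series '[[[0, 0, -0.012, 0, 0, 0], [0, 0, -0.012, 0, 0, 0], [0, 0, -0.012, 0, 0, 0], [0, 0, -0.01, 0, 0, 0], [0, 0, -0.006, 0, 0, 0]]]'

```text
time: 13.92
position: [0.5825, 0.1792, 0.1956]
eef_rot: [0.001, 0.207, 0.978, 0.001]
force: [0.3, -0.4, -0.6]
finger_gap: 0.0349
gripper_force: 20.0
```

carry_out --series '[[[0, 0, -0.002, 0, 0, 0], [0, 0, 0, 0, 0, 0], [0, 0, 0, 0, 0, 0], [0, 0, 0, 0, 0, 0], [0, 0, 0, 0, 0, 0]]]'

```text
time: 14.33
position: [0.5815, 0.1789, 0.195]
eef_rot: [-0.001, 0.207, 0.978, -0.0]
force: [0.4, -1.0, -1.1]
finger_gap: 0.035
gripper_force: 20.0
```

Run:
```python
from h import *
s=manip.read_state();print(s["position"],s["force"],s["finger_gap"],s["gripper_force"],s["time"])
b=manip.grab_frame("side");cv2.imwrite("pics/side9.png",b)
# coarse dark/bright map along the tin axis columns, and the black knob's extent
for u in(300,306,312,318,324): print(u,b[150:262:4,u].mean(1).astype(int))
for p in((.581,.18,.132),(.581,.18,.106),(.581,.18,.069)): print(p,np.round(proj("side",np.array(p)),1))
```

```text
[0.58148661 0.17885464 0.1950124 ] [ 0.39388314 -0.97367538 -1.0842563 ] 0.03498754081721192 19.999777853954583 14.3333
300 [ 20  35  28  19  31  21  23  32 111 112 112  99 101 196 207 143 148 215
 215 185 100  97 142 142  28  69 108 106]
306 [ 59   7  18  20  22  12  24  15 116 175 193 105 104 175 215 170  91  91
 117 102  44  47  72  46  47  79 109 104]
312 [ 47  44  50 109 116 103 105 107 156 194 193 119 107 177 217 120   8   5
  10  12  14   0  11  23  22  85 146 112]
318 [ 32  20  11 112 106  94  93  90 170 195 189 117 108 194 215 216 217 215
 217 206 103 107  91  59  73 112 174 112]
324 [ 22  10  18  21  31  69 106 106 187 194 172 109 114 217 216 216 217 215
 216 218  99  98  65  61  79  93 131 115]
(0.581, 0.18, 0.132) [310.1 211.6]
(0.581, 0.18, 0.106) [310.3 225.9]
(0.581, 0.18, 0.069) [310.6 245.5]
```

The side picture's numbers show the whole bare knob (column 312, rows 214–246) standing on the tin, with clear desk between it and the raised cover (rows 182–200). Handing in.

```bash
python3 -c "
from rig import manip
print(manip.sign_off())"
```

```text
the job is handed in; nothing more can be done
None
```

I seated both lids on the tin, lifted the cover off alone by its collar, and handed the job in holding it about 11 cm above where it sat; the sign-off gave no verdict, and I did not check the tray contents or the bystanders after the lift.

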